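# Bolt the yellow garage chest shut

### The arm

A 6-joint arm with a two-finger parallel gripper is mounted at the origin on the work surface. World frame = base frame: x ahead of the robot, y to its left, z up, the work surface at z = 0. Lengths are in m, angles in degrees, forces in N, time in s.
With the tool pointing down it reaches from about 0.4 to 0.825 m from the base axis. Payload 7 kg.
Tool frame: the origin (TCP) lies at the very end of the fingers, on their centre line; the grasp point (between the pads) lies 19 mm behind it (r.hold_point_z is the distance from the TCP to the grasp point, in m); x points along the fingers, y is the direction in which the jaws open and shut, and the axes are right-handed (so a half turn about x gives the same grasp; the last joint's range is limited). The gripper opens to 88 mm and grips with 3 to 60 N. Pads are 19 mm wide; open, the fingers measure 130 mm over their backs; the gripper's body (78 mm by 193 mm) begins 47 mm behind the grasp point.
Start: joints at [-56.832, 20.546, 0.682, 0, -70.136, -16.507], TCP at [0.194, -0.647, 0.227] pointing down, gripper open.
Joint ranges: [-176.03, 176.03], [-82.01, 121.73], [-58.28, 71.71], [-173.87, 95.51], [-174.79, -0.11], [-173.66, 173.66]. Speed limits (degrees/s): [136.94, 136.94, 172.46, 180, 180, 180].

### API

Orientations are given as [roll, pitch, yaw] about the fixed x, y, z axes, in that order (R = Rz(yaw) Ry(pitch) Rx(roll)).
In Python, from plant import r gives the robot as it stands. The module is installed in compiled form; this text tells all that it offers.
- The arm moves only by the shell command python3 -m creep 'ROWS' [FORCE]. ROWS is JSON, a list of rows, each a list of 7 numbers: the turn, a rotation vector about the tool's x, y, z in rad, then the shift along the tool's x, y, z in cm, then the opening in per cent of the stroke, from 0 (shut) to 100 (fully open). In form: [[rx, ry, rz, x, y, z, fingers], ...]. A call has 1 to 8 rows; each row shifts and turns the commanded pose from where the row before left it, along the tool's axes as they then stand; what a row does not reach is not made up. A row lasts 1/10 s, in which the tool goes at most 50 mm and 8.59 degrees, less where a joint would pass 70% of its speed; a pose out of reach is approached as far as the arm can. A call is refused whole if a number of a shift passes 5 or a number of a turn 0.15, either way. A call with a gripper value outside its range is refused whole. The fingers move at their own pace and stop on an object; FORCE is the grip in N (left out, the last holds). Time passes only in rows, so rows that do not move let the fingers close. It gives the time, the measured TCP pose, the force and the opening at its end, in the units of the state.
- r.get_state(): the state, without advancing time (a new reading comes with each control period).
- r.capture(name): name is "side" or "top" or "wrist"; returns (picture, depth): 480x640x3 uint8, blue, green, red; 480x640 float32, m along the optical axis (not along the pixel's ray), 0 where there is no reading.
- r.camera_info(name): a dict with "fovy" (degrees; the focal length in pixels is half the picture's height over the tangent of half this angle, whatever the lens; pixels are square), "cx", "cy" (the principal point, pixels), "camera_from_world" (4x4, takes a point from world to camera coordinates). Camera axes: x right, y down, z forward; pixel columns grow to the right and rows downward; lengths in m; the calibration is good to about 2 mm. A picture is of the moment at which its call begins: read the wrist's pose just before it. camera_info takes no time and is no camera call; for the wrist camera it gives the pose at the moment of the call.
- r.close_job(): hands the job in, once; it reports no verdict.
Trained networks look in the newest picture that a camera, given by its name, has taken for a name from the list of things; names that differ only in an ending like _2 or _b are one class to them, and where a whole thing is asked for, a point or a joint stands for the part that bears it (a point fixed in the world has none). Each returns a list of dicts, best first, with "score" (0 to 1); they miss things now and then, are a little off and sometimes report something else, mostly with a low value. They report only what shows in the picture. A call takes as long as a camera call.
- r.look_for(query, camera): "rect" ([left, top, right, bottom] in pixels, round what is visible of it).
- r.masks_of(query, camera): "pixels" (480x640 bool, what is visible of it) and "rect" ([left, top, right, bottom] in pixels, round what is visible of it).
The state is a dict: "time_s": time; "joints": joint angles; "qd": joint speeds; "joint_torque": joint torques, N m; "tcp_pos": TCP position; "eef_rot": TCP orientation; "contact_force": force on the tool from outside, world axes, zero at the start; "moment": the same for the moment, N m; "gripper_width": finger opening in m.
Only numpy, scipy, OpenCV 4.12 (cv2) and the standard library are available. Lean on these libraries where they do the work, as an engineer would, in place of code of your own. Each camera call takes 0.05 s, during which the arm holds its last target. There are 200 camera calls.

### The job

The yellow chest on the workbench has been left unbolted. Slide its barrel bolt fully home into the keeper with the handle still up, then turn the handle down all the way into the notch, toward the robot, and let go. Leave the bolt of the blue chest as it is.

Things in the scene. Friction and masses are not known exactly. Their poses are not given: they have to be found in the camera images.
- yellow_bolt (a joint): Travel (m) of the steel barrel bolt on top of the YELLOW chest: 0 drawn back, 0.065 fully home (a stop); starts at 0 to 0.02. Takes about 3 N to slide and stays where left. Its axis is level, 134 mm above the bench, 34 mm above the chest top. The guard rail's notch is 30 mm wide and lets the 10 mm handle stem drop only at travels of 0.05 or more.
- yellow_handle (a joint): Angle (rad) of the yellow chest's bolt handle about the bolt: 0 straight up, growing as it is turned down toward the robot, 1.57 level in the notch (a stop); starts at -0.2 to 0.3. Away from the notch the guard rail stops it near 0.5. Takes about 1.2 N at the knob and stays where left. Rails stand 14 to 18 mm either side of the bolt's axis and, like the guides, reach 14 mm above it.
- yellow_knob (a point): Centre of the black knob on the yellow chest's bolt handle: a disc 26 mm across, 16 mm thick, flat faces square to the bolt, on a 10 mm stem. y axis: along the bolt, the way it slides home. z axis: from the bolt out along the handle; the centre is 60 mm from the bolt's axis. With the handle up, -x points level to the side where it goes down.
- blue_knob (a point): The same knob on the same bolt of the equal BLUE chest: leave alone. Both chests are fixed boxes 220 x 280 x 100 mm, one to the robot's left and one to its right (which is which varies), turned up to 0.3 rad; the bolt runs along the 280 mm side, 35 mm beyond the middle as seen from the robot.

How it is judged:
By the outcome, as a careful person would: the job done as asked, in the order asked, and still so for the second after the job is handed in, with the robot touching nothing.
It also fails if it takes over 34 s, if anything falls off the work surface, if the arm or the gripper's body presses on something with over 40 N, if the wrist force passes 120 N, or if a joint passes its speed limit or range.

## Working session

There is one attempt and no reset: what is moved stays moved. The work goes in short steps, Python scripts to look and compute and a shell command to move; the robot and the scene stay as the last step left them, time stands still between calls to the robot, and variables do not carry over. Pictures are saved under pics/ and viewed, about 8 in all and at most 12, crops included, and the job is handed in when it is done.

```bash
mkdir -p pics; cat > h.py <<'E'
import numpy as np, cv2
from plant import r
def cloud(cam,info,depth,mask):
    v,u=np.nonzero(mask&(depth>0)); z=depth[v,u]
    f=240/np.tan(np.radians(info['fovy']/2))
    p=np.c_[(u-info['cx'])/f*z,(v-info['cy'])/f*z,z,np.ones(len(z))]
    return (p@np.linalg.inv(info['camera_from_world']).T)[:,:3]
def proj(info,p):
    q=np.asarray(info['camera_from_world'])@np.r_[p,1]; f=240/np.tan(np.radians(info['fovy']/2))
    return q[:2]/q[2]*f+[info['cx'],info['cy']]
E
python3 - <<'E'
from h import *
np.set_printoptions(precision=4,suppress=True)
print(r.get_state())
for c in ['top','side']:
    i=r.camera_info(c); im,d=r.capture(c); cv2.imwrite(f'pics/{c}0.png',im); np.savez(f'{c}0.npz',im=im,d=d)
    print(c,i)
    for q in ['yellow_knob','blue_knob','yellow_bolt']:
        for m in r.masks_of(q,c)[:2]:
            P=cloud(c,i,d,m['pixels']); print(q,m['score'],m['rect'],np.median(P,0) if len(P) else 0,P.min(0) if len(P) else 0,P.max(0) if len(P) else 0)
E
```

```text
{'time_s': 0.0, 'joints': array([-56.8316,  20.5906,   0.6325,  -0.0194, -70.1349, -16.5082]), 'qd': array([ 0.0042,  0.1291,  0.03  ,  0.1467, -0.0173,  0.0524]), 'joint_torque': array([ -0.0001, -58.2721,  29.3052,   6.9971,   0.007 ,  -0.0002]), 'tcp_pos': array([ 0.1934, -0.6462,  0.2256]), 'eef_rot': array([ 95.4404,  89.9052, 112.094 ]), 'contact_force': array([-0.1096,  0.1228, -0.6074]), 'moment': array([-0.0329, -0.0184,  0.0457]), 'gripper_width': 0.08760533097313837}
top {'fovy': 50.68780834655679, 'cx': 320.01122029373107, 'cy': 239.2498993642843, 'camera_from_world': array([[-0.0124, -0.9999,  0.0048, -0.0387],
       [-0.991 ,  0.0116, -0.1331,  0.5956],
       [ 0.133 , -0.0064, -0.9911,  0.9372],
       [ 0.    ,  0.    ,  0.    ,  1.    ]])}
yellow_knob 0.69 [462.5, 248.5, 477.3, 261.9] [ 0.5457 -0.2865  0.2036] [ 0.5353 -0.2976  0.1401] [ 0.5581 -0.281   0.2104]
blue_knob 0.52 [167.7, 278.9, 185.5, 297.5] [0.4996 0.1844 0.2018] [0.4857 0.1771 0.1129] [0.5147 0.2209 0.2091]
yellow_bolt 0.88 [416.2, 242.3, 511.0, 265.1] [ 0.5448 -0.2845  0.1416] [ 0.5353 -0.372   0.1337] [ 0.558  -0.2128  0.2104]
yellow_bolt 0.55 [463.9, 247.6, 477.9, 264.8] [ 0.5455 -0.2867  0.2041] [ 0.5353 -0.2971  0.1444] [ 0.558  -0.281   0.2104]
side {'fovy': 49.76829603485308, 'cx': 313.6598478208583, 'cy': 245.32796670383243, 'camera_from_world': array([[-0.9186, -0.3947, -0.0174,  0.4936],
       [-0.2196,  0.5466, -0.8081,  0.3178],
       [ 0.3285, -0.7385, -0.5888,  0.6883],
       [ 0.    ,  0.    ,  0.    ,  1.    ]])}
yellow_knob 0.83 [362.4, 178.1, 375.3, 205.7] [ 0.5458 -0.2834  0.1904] [ 0.5349 -0.65    0.0012] [ 0.6525 -0.2764  0.2087]
blue_knob 0.61 [269.2, 366.2, 288.3, 407.8] [0.5001 0.1931 0.1946] [0.4848 0.1011 0.0987] [0.5558 0.1981 0.2077]
yellow_bolt 0.63 [351.9, 176.5, 381.7, 239.1] [ 0.544  -0.2827  0.1424] [ 0.5349 -0.5655 -0.0011] [ 0.6222 -0.2013  0.2087]
```

```bash
python3 - <<'E'
from h import *
np.set_printoptions(precision=4,suppress=True)
D=np.load('top0.npz'); im,d=D['im'],D['d']; i=r.camera_info('top')
c=cv2.resize(im[200:340,340:560],None,fx=3.6,fy=3.6,interpolation=cv2.INTER_CUBIC); cv2.imwrite('pics/topcrop.png',c)
D2=np.load('side0.npz'); c=cv2.resize(D2['im'][120:300,270:480],None,fx=3.3,fy=3.3,interpolation=cv2.INTER_CUBIC); cv2.imwrite('pics/sidecrop.png',c)
# chest top orientation
full=np.ones(d.shape,bool); P=cloud('top',i,d,full)
s=(abs(P[:,2]-.1)<.006)&(P[:,1]<-.03)&(P[:,0]>.25)
Q=P[s]; rect=cv2.minAreaRect(Q[:,:2].astype(np.float32)); print(rect, cv2.boxPoints(rect))
E
```

```text
((0.6210057139396667, -0.2538660168647766), (0.44412529468536377, 0.28580281138420105), 1.0445806980133057) [[ 0.3964 -0.115 ]
 [ 0.4016 -0.4008]
 [ 0.8456 -0.3927]
 [ 0.8404 -0.1069]]
```

View pics/top0.png

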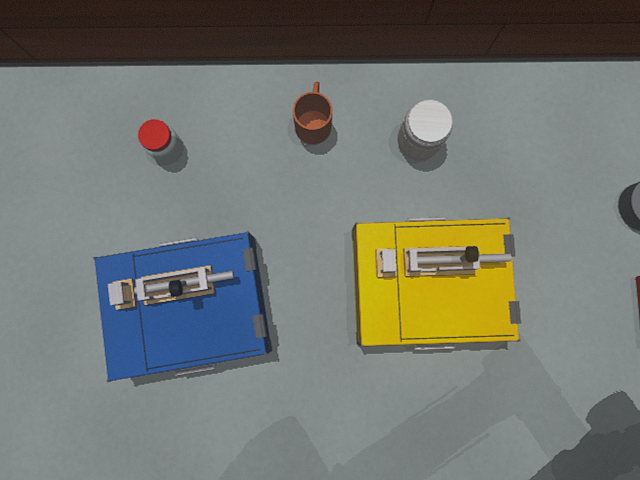

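View pics/topcrop.png

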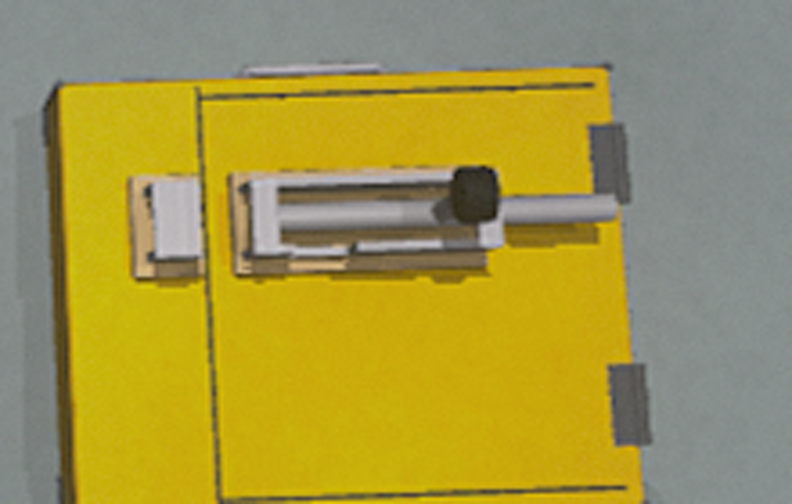

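View pics/sidecrop.png

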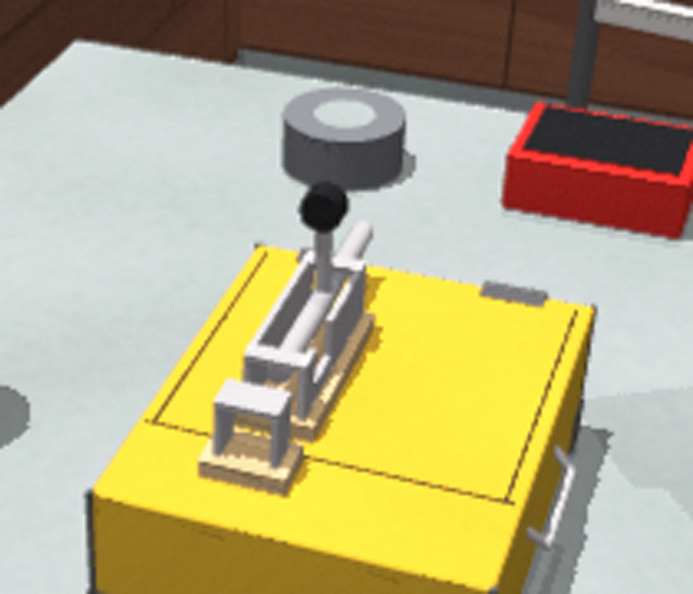

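The pictures show the yellow chest on the right, with its knob at top-view pixel (470,255). The keeper is to its left at (387,263), so home is about +y. The handle is nearly upright. Next I'll measure the bolt's direction and the knob centre.

```bash
python3 - <<'E'
from h import *
from scipy.spatial.transform import Rotation as R
np.set_printoptions(precision=4,suppress=True)
D=np.load('top0.npz'); im,d=D['im'],D['d']; i=r.camera_info('top')
hsv=cv2.cvtColor(im,cv2.COLOR_BGR2HSV)
ym=(hsv[...,0]>18)&(hsv[...,0]<35)&(hsv[...,1]>150)
P=cloud('top',i,d,ym); P=P[abs(P[:,2]-.1)<.008]
rc=cv2.minAreaRect(P[:,:2].astype(np.float32)); B=cv2.boxPoints(rc); print('chest',rc,B)
c=np.array(rc[0]); e=[B[(k+1)%4]-B[k] for k in range(2)]; L=max(e,key=np.linalg.norm); L=L/np.linalg.norm(L); L*=np.sign(L[1])
n=np.array([L[1],-L[0]])  # away from robot (+x)
print('dir home',L,'yaw of axis from +y deg',np.degrees(np.arctan2(-L[0],L[1])),'axis pt',c+.035*n)
for cam in ['top','side']:
    D=np.load(cam+'0.npz'); i=r.camera_info(cam)
    A=cloud(cam,i,D['d'],np.ones(D['d'].shape,bool)); im_=D['im'].max(2)[D['d']>0]
    k=(im_<70)&(A[:,2]>.17)&(A[:,2]<.22)&(np.hypot(*(A[:,:2]-[.545,-.287]).T)<.03)
    K=A[k]; q=np.c_[(K[:,:2]-c)@n,(K[:,:2]-c)@L,K[:,2]]; print(cam,len(K),'knob n,L,z min/max',q.min(0),q.max(0),np.median(q,0))
    k=(A[:,2]>.13)&(A[:,2]<.147)&(np.abs((A[:,:2]-c)@n-.035)<.012); q=np.c_[(A[k][:,:2]-c)@n,(A[k][:,:2]-c)@L]
    t=q[q[:,1]<-.09]; 
    if len(t): print('rod tail',t.min(0),t.max(0),np.median(t,0))
s=r.get_state(); M=R.from_euler('xyz',s['eef_rot'],degrees=True).as_matrix(); print(M)
E
```

```text
chest ((0.509766161441803, -0.25273415446281433), (0.21904660761356354, 0.279005229473114), 1.1957443952560425) [[ 0.3974 -0.1155]
 [ 0.4032 -0.3945]
 [ 0.6222 -0.3899]
 [ 0.6164 -0.111 ]]
dir home [-0.0209  0.9998] yaw of axis from +y deg 1.195739 axis pt [ 0.5448 -0.252 ]
top 173 knob n,L,z min/max [ 0.0253 -0.0435  0.17  ] [ 0.0497 -0.0291  0.2104] [ 0.0365 -0.0339  0.2044]
rod tail [ 0.0279 -0.1224] [ 0.0414 -0.0901] [ 0.0342 -0.106 ]
side 157 knob n,L,z min/max [ 0.0247 -0.0444  0.1823] [ 0.0478 -0.0246  0.2087] [ 0.0355 -0.0298  0.1986]
rod tail [ 0.0236 -2.0334] [ 0.0469 -0.0911] [ 0.0341 -0.1195]
[[-0.0001 -0.2867  0.958 ]
 [ 0.0002  0.958   0.2867]
 [-1.      0.0002 -0.    ]]
```

```bash
python3 -m creep '[[0.135,0,0,-2.5,0,0,100],[0.135,0,0,-2.5,0,0,100],[0,0,0,0,2.93,3,100],[0,0,0,0,2.93,3,100],[0,0,0,0,2.93,3,100],[0,0,0,0,2.93,3,100],[0,0,0,0,2.93,3,100],[0,0,0,0,2.93,3,100]]' 15
python3 -m creep '[[0,0,0,0,2.93,3,100],[0,0,0,0,2.93,3,100],[0,0,0,0,2.93,3,100],[0,0,0,0,2.93,3,100]]'
```

```text
time_s: 1.2
tcp_pos: [0.3708, -0.4658, 0.2768]
eef_rot: [-35.9, 90.0, -34.7]
contact_force: [0.0, -0.1, -0.4]
gripper_width: 0.0875
time_s: 1.6
tcp_pos: [0.4884, -0.346, 0.2769]
eef_rot: [-18.9, 90.0, -17.7]
contact_force: [0.9, -0.5, 0.5]
gripper_width: 0.0877
```

```bash
python3 -m creep '[[0,0,0,0,2.85,2.95,100],[0,0,0,0,2.85,2.95,100],[0,0,0,0,0,0,100],[0,0,0,0,0,0,100]]'
cat > look.py <<'E'
from h import *
import sys
from scipy.spatial.transform import Rotation as R
np.set_printoptions(precision=4,suppress=True)
s=r.get_state(); M=R.from_euler('xyz',s['eef_rot'],degrees=True).as_matrix(); print(s['tcp_pos'],s['eef_rot'],'tool y',M[:,1],'F',s['contact_force'])
c=np.array([.50977,-.25273]); L=np.array([-.0209,.9998]); n=np.array([.9998,.0209])
for cam in sys.argv[2:]:
    i=r.camera_info(cam); im,d=r.capture(cam); cv2.imwrite(f'pics/{sys.argv[1]}_{cam}.png',im)
    for m in r.masks_of('yellow_knob',cam)[:2]:
        P=cloud(cam,i,d,m['pixels'])
        if len(P)==0: continue
        q=np.c_[(P[:,:2]-c)@n,(P[:,:2]-c)@L,P[:,2]]
        print(cam,m['score'],m['rect'],'n,L,z med',np.median(q,0),'5/95%',np.percentile(q,5,0),np.percentile(q,95,0))
q=np.r_[(s['tcp_pos'][:2]-c)@n,(s['tcp_pos'][:2]-c)@L]; print('tcp n,L',q)
E
python3 look.py a wrist top side
```

```text
time_s: 2.0
tcp_pos: [0.5457, -0.2884, 0.2763]
eef_rot: [169.4, 90.0, 170.7]
contact_force: [0.2, -0.4, 0.0]
gripper_width: 0.0876
[ 0.5457 -0.2884  0.2763] [169.4196  89.9681 170.7227] tool y [-0.0227  0.9997  0.0001] F [ 0.1973 -0.3973  0.0297]
side 0.74 [362.4, 176.8, 379.0, 206.9] n,L,z med [ 0.035  -0.0312  0.1898] 5/95% [ 0.027  -0.0383  0.1459] [ 0.0454 -0.0273  0.2063]
tcp n,L [ 0.0351 -0.0364]
```

View pics/a_wrist.png

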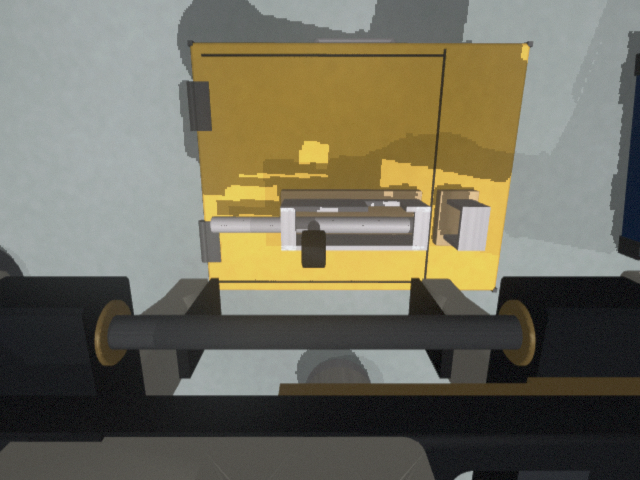

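The wrist view shows the knob at (313,250), midway between the fingers (columns 217 and 412), with the bolt parallel to the jaw direction. I'll go down and grip.

```bash
python3 -m creep '[[0,0,0,3.5,0,0,100],[0,0,0,3.3,0,0,100],[0,0,0,3,0,0,60],[0,0,0,0,0,0,20],[0,0,0,0,0,0,5],[0,0,0,0,0,0,5],[0,0,0,0,0,0,5],[0,0,0,0,0,0,5]]' 12
```

```text
time_s: 3.1
tcp_pos: [0.5457, -0.2894, 0.18]
eef_rot: [-14.1, 89.9, -12.9]
contact_force: [-0.3, -0.3, -0.5]
gripper_width: 0.0453
```

```bash
python3 -m creep '[[0,0,0,0,0,0,5],[0,0,0,0,0,0,5],[0,0,0,0,0,0,5],[0,0,0,0,0,0,5],[0,0,0,0,0,0,5]]' 12
```

```text
time_s: 3.6
tcp_pos: [0.5452, -0.2893, 0.1786]
eef_rot: [-123.4, 90.0, -122.2]
contact_force: [-0.9, 0.5, 1.7]
gripper_width: 0.016
```

```bash
python3 -m creep '[[0,0,0,0,0.5,0,5],[0,0,0,0,1,0,5],[0,0,0,0,1,0,5],[0,0,0,0,1,0,5],[0,0,0,0,0.5,0,5],[0,0,0,0,0.3,0,5]]'
```

```text
time_s: 4.2
tcp_pos: [0.5442, -0.2454, 0.1786]
eef_rot: [113.6, 90.0, 114.8]
contact_force: [0.0, -1.8, -0.3]
gripper_width: 0.0157
```

```bash
python3 -m creep '[[0,0,0,0,0.3,0,5],[0,0,0,0,0.3,0,5],[0,0,0,0,0.3,0,5]]'
```

```text
time_s: 4.5
tcp_pos: [0.5441, -0.2372, 0.1786]
eef_rot: [-112.7, 90.0, -111.5]
contact_force: [0.7, -2.8, -0.5]
gripper_width: 0.0157
```

```bash
python3 -m creep '[[0,0,0,0,0.3,0,5],[0,0,0,0,0.3,0,5],[0,0,0,0,0.2,0,5]]'
```

```text
time_s: 4.8
tcp_pos: [0.5439, -0.2291, 0.1786]
eef_rot: [124.7, 90.0, 125.9]
contact_force: [-0.4, -2.5, -0.6]
gripper_width: 0.0156
```

```bash
python3 -m creep '[[0,0,0,0,0.2,0,5],[0,0,0,0,0.2,0,5],[0,0,0,0,0,0,5]]'
```

```text
time_s: 5.1
tcp_pos: [0.5438, -0.2262, 0.1786]
eef_rot: [-95.6, 89.9, -94.4]
contact_force: [0.9, -8.7, -2.4]
gripper_width: 0.0163
```

```bash
python3 -m creep '[[0,0,0,0,0.2,0,5],[0,0,0,0,0,0,5]]'; python3 look.py b top side
```

```text
time_s: 5.3
tcp_pos: [0.5438, -0.2258, 0.1787]
eef_rot: [-94.4, 89.8, -93.2]
contact_force: [1.8, -17.7, -4.0]
gripper_width: 0.016
[ 0.5438 -0.2258  0.1787] [-94.3573  89.7804 -93.1718] tool y [-0.0207  0.9998 -0.0038] F [  1.8298 -17.6774  -4.0041]
side 0.48 [355.8, 215.9, 361.0, 223.8] n,L,z med [0.0347 0.0301 0.1547] 5/95% [0.0314 0.0281 0.1448] [0.039  0.0318 0.165 ]
tcp n,L [0.0346 0.0262]
```

The stop is confirmed: force rose to 18 N with no further motion, after about 63.5 mm of travel. I'll ease the push, then turn the handle along the arc.

```bash
python3 -m creep '[[0,0,0,0,-0.25,0,5],[0,0,0,0.07,0,-0.94,5],[0,0,0,0.22,0,-0.92,5],[0,0,0,0.36,0,-0.87,5],[0,0,0,0.49,0,-0.8,5],[0,0,0,0,0,0,5]]'
```

```text
time_s: 6.1
tcp_pos: [0.5082, -0.2271, 0.1677]
eef_rot: [-37.1, 89.9, -35.9]
contact_force: [-0.6, -5.6, -0.0]
gripper_width: 0.0163
```

```bash
python3 -m creep '[[0,0,0,0.61,0,-0.72,5],[0,0,0,0.72,0,-0.61,5],[0,0,0,0.8,0,-0.49,5],[0,0,0,0.87,0,-0.36,5],[0,0,0,0.92,0,-0.22,5],[0,0,0,0.5,0,-0.04,5],[0,0,0,0,0,0,5]]'
```

```text
time_s: 6.8
tcp_pos: [0.4822, -0.2276, 0.1223]
eef_rot: [-172.6, 89.8, -171.4]
contact_force: [-3.8, -8.3, 0.2]
gripper_width: 0.0158
```

```bash
python3 -m creep '[[0,0,0,0.3,0,0.05,5],[0,0,0,0.3,0,0,5],[0,0,0,0,0,0,5]]'; python3 look.py c top side
```

```text
time_s: 7.1
tcp_pos: [0.4821, -0.2276, 0.1164]
eef_rot: [-176.6, 89.8, -175.4]
contact_force: [-4.6, -7.6, 0.3]
gripper_width: 0.0159
[ 0.4821 -0.2276  0.1164] [-176.5865   89.7588 -175.4341] tool y [-0.0201  0.9998 -0.0003] F [-4.6262 -7.5894  0.2881]
tcp n,L [-0.0271  0.0257]
```

```bash
python3 -m creep '[[0,0,0,0.2,0,0.02,5],[0,0,0,0.2,0,0.05,5],[0,0,0,0,0,0,5]]'
```

```text
time_s: 7.6
tcp_pos: [0.4824, -0.2275, 0.1123]
eef_rot: [-178.9, 89.7, -177.8]
contact_force: [-7.0, -8.8, -0.0]
gripper_width: 0.0158
```

```bash
python3 - <<'E'
from h import *
im,d=r.capture('side'); a=cv2.resize(im[140:270,290:430],None,fx=4,fy=4,interpolation=cv2.INTER_CUBIC); cv2.imwrite('pics/d.png',a)
E
```

```text
(no output)
```

View pics/d.png

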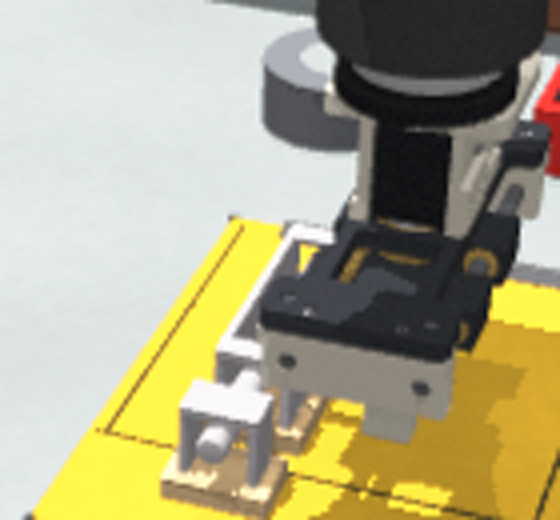

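The bolt tip shows inside the keeper at (212,440), but the fingers hide the knob. I'll release, rise and look.

```bash
python3 -m creep '[[0,0,0,0,0,0,60],[0,0,0,0,0,0,60],[0,0,0,0,0,0,60],[0,0,0,0,0,0,60],[0,0,0,-3.5,0,0,60],[0,0,0,-4,0,0,60],[0,0,0,-4,0,0,60],[0,0,0,0,0,0,60]]'; python3 look.py e wrist side
```

```text
time_s: 8.45
tcp_pos: [0.4884, -0.2277, 0.234]
eef_rot: [-15.2, 89.4, -13.9]
contact_force: [1.3, -0.9, -0.6]
gripper_width: 0.053
[ 0.4884 -0.2277  0.234 ] [-15.1662  89.4327 -13.9121] tool y [-0.0219  0.9998 -0.0026] F [ 1.2801 -0.9277 -0.5633]
wrist 0.83 [303.4, 216.6, 330.0, 305.2] n,L,z med [-0.0153  0.0265  0.1434] 5/95% [-0.0354  0.0204  0.1382] [0.0257 0.0326 0.152 ]
side 0.49 [368.2, 227.5, 399.5, 238.1] n,L,z med [-0.021   0.0314  0.1414] 5/95% [-0.0358  0.0212  0.1304] [0.0105 0.035  0.1519]
tcp n,L [-0.0208  0.0255]
```

View pics/e_wrist.png

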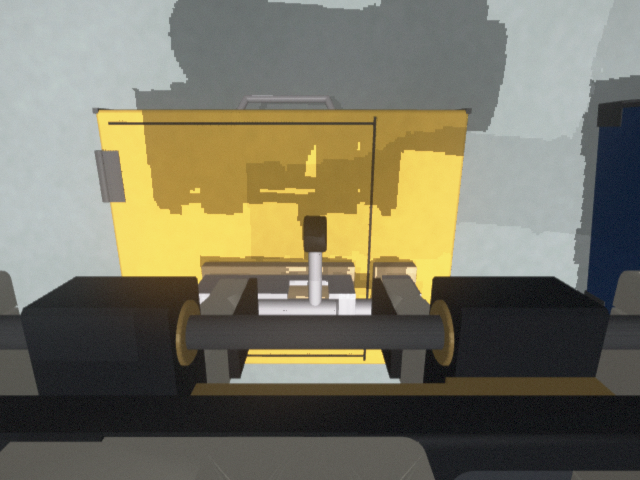

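The handle lies over the notch, with the knob at (315,235) pointing toward the robot. The knob's top reads 0.152 m, against 0.147 m when level. I'll press it down with closed fingers to be sure it's at the stop.

```bash
python3 -m creep '[[0,0,0,0,0.07,-0.25,0],[0,0,0,0,0,-0.25,0],[0,0,0,0,0,0,0],[0,0,0,2,0,0,0],[0,0,0,2.5,0,0,0],[0,0,0,2,0,0,0],[0,0,0,0.8,0,0,0],[0,0,0,0,0,0,0]]'
```

```text
time_s: 9.45
tcp_pos: [0.4797, -0.2264, 0.154]
eef_rot: [174.4, 89.9, 175.6]
contact_force: [-0.6, -0.0, -1.0]
gripper_width: 0.0009
```

```bash
python3 -m creep '[[0,0,0,0.3,0,0,0],[0,0,0,0.3,0,0,0],[0,0,0,0,0,0,0]]'; python3 -m creep '[[0,0,0,0.2,0,0,0],[0,0,0,0,0,0,0]]'
```

```text
time_s: 9.75
tcp_pos: [0.4806, -0.2265, 0.1494]
eef_rot: [-10.4, 89.9, -9.2]
contact_force: [-0.1, -0.3, -1.1]
gripper_width: 0.0007
time_s: 9.95
tcp_pos: [0.4805, -0.2265, 0.1472]
eef_rot: [-18.8, 90.0, -17.7]
contact_force: [-1.0, -0.1, 2.1]
gripper_width: 0.0004
```

```bash
python3 -m creep '[[0,0,0,0.2,0,0,0],[0,0,0,0,0,0,0]]'; python3 -m creep '[[0,0,0,0.1,0,0,0],[0,0,0,0,0,0,0]]'
```

```text
time_s: 10.15
tcp_pos: [0.4806, -0.2267, 0.1464]
eef_rot: [-47.7, 89.9, -46.5]
contact_force: [-4.3, 1.3, 12.5]
gripper_width: 0.0004
time_s: 10.35
tcp_pos: [0.4806, -0.2269, 0.1461]
eef_rot: [-48.3, 89.9, -47.0]
contact_force: [-4.7, 2.4, 16.7]
gripper_width: 0.0001
```

The stop is reached: 12–17 N at z 0.146, with no further movement. I'll back off and check.

```bash
python3 -m creep '[[0,0,0,-1,0,0,0],[0,0,0,-3,0,0,0],[0,0,0,-4,0,0,0],[0,0,0,-3,0,0,0],[0,0,0,0,0,0,0],[0,0,0,0,0,0,0]]'; python3 look.py f wrist side; python3 - <<'E'
import cv2
a=cv2.imread('pics/f_side.png'); cv2.imwrite('pics/f.png',cv2.resize(a[140:270,290:430],None,fx=4,fy=4,interpolation=cv2.INTER_CUBIC))
E
```

```text
time_s: 10.95
tcp_pos: [0.4805, -0.2262, 0.2545]
eef_rot: [10.1, 89.9, 11.3]
contact_force: [-0.6, 0.1, -1.5]
gripper_width: 0.0006
[ 0.4805 -0.2262  0.2545] [10.1327 89.9009 11.3146] tool y [-0.0206  0.9998  0.0003] F [-0.6235  0.0624 -1.4623]
wrist 0.59 [302.0, 218.2, 325.8, 301.1] n,L,z med [-0.0215  0.0261  0.1423] 5/95% [-0.0363  0.0195  0.136 ] [0.0071 0.0329 0.147 ]
tcp n,L [-0.0287  0.0271]
```

View pics/f.png

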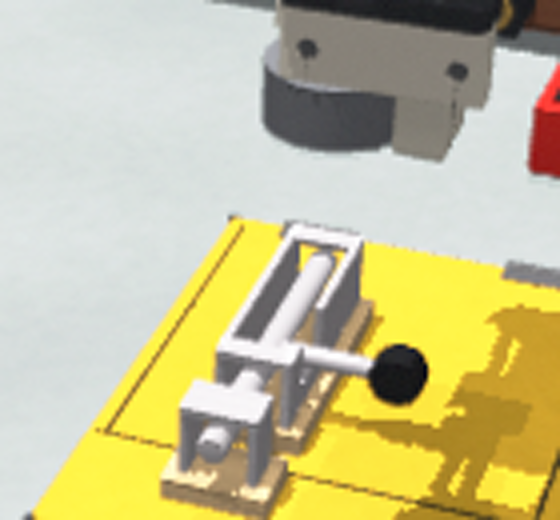

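The picture shows the bolt tip through the keeper at (212,440), the handle level in the notch with its knob at (398,373), and the gripper well clear.

```bash
python3 -c "
from plant import r
print(r.close_job())"
```

```text
the job is handed in; nothing more can be done
None
```

The yellow chest is bolted: the bolt is fully home in the keeper and the handle is turned down into the notch, toward the robot. I handed the job in at about 11 s, with the gripper well clear.

- **Bolt:** I gripped the knob by its flat faces and slid it about 63 mm with the handle up. At the stop the force rose to 18 N with no further movement. The last picture shows the bolt tip in the keeper.
- **Handle:** I turned it down along its arc and let go. The first check read the knob's top about 5 mm higher than a level handle should give. I pressed down on it with closed fingers until it met the stop, at 12–17 N with the fingertips at 0.146 m. Afterwards the knob's top read 0.147 m, which is level, and its position along the bolt had not changed.
- **Missed detections:** the networks failed to find the knob in several pictures, and in the final side picture too. For that one I relied on the wrist camera reading and on viewing the side picture myself.
- **Blue chest:** I never went near it, and did not measure it again at the end.

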